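# Put the cleaned vacuum parts in their places

### The arm

A 7-joint arm with a two-finger parallel gripper is mounted at the origin on the work surface. World frame = base frame: x ahead of the robot, y to its left, z up, the work surface at z = 0. Lengths are in m, angles in degrees, forces in N, time in s.
With the tool pointing down it reaches from about 0.425 to 0.875 m from the base axis. Payload 4.7 kg.
Tool frame: the origin (TCP) lies midway between the tips of the shut fingers; the grasp point (between the pads) lies 19 mm behind it; z points along the fingers, y is the direction in which the jaws open and shut (so a half turn about z gives the same grasp; the last joint's range is limited). The gripper opens to 87 mm and grips with 3 to 60 N. Pads are 19 mm wide; open, the fingers measure 117 mm over their backs; the gripper's body (75 mm by 190 mm) begins 51 mm behind the grasp point.
Start: joints at [75.636, 18.392, -4.016, 83.108, 1.295, 78.541, -3.26], TCP at [0.17, -0.627, 0.223] pointing down, gripper open.
Joint ranges: [-163.93, 163.93], [-17.29, 119.83], [-79.2, 71.16], [3.27, 140.29], [-89.18, 269.18], [5.43, 117.66], [-154.24, 154.24]. Speed limits (degrees/s): [147.25, 147.25, 180, 180, 180, 180, 180].

### API

Orientations are given as [roll, pitch, yaw] about the fixed x, y, z axes, in that order (R = Rz(yaw) Ry(pitch) Rx(roll)).
In Python, from cell import env gives the robot as it stands.
- The arm moves only by the tool apply_moves, never from a script. Its argument "targets" is a list of rows, each a list of 2 entries, a list of its own where there are three numbers: the shift along the world's x, y, z in mm, then the turn, a rotation vector about the world's x, y, z in rad. A call has 1 to 8 rows; each row is the pose to reach, as a shift and turn from the pose commanded when the call began; what a row does not reach only later rows make up. A row lasts 1/10 s, in which the tool goes at most 50 mm and 8.59 degrees, less where a joint would pass 70% of its speed; a pose out of reach is approached as far as the arm can. A call with a gripper value outside its range is refused whole. "hand" is the finger opening in mm, from 0 to 87, set as the call begins (left out, the last holds). The fingers move at their own pace and stop on an object; "squeeze" is the grip in N (left out, the last holds). Time passes only in rows, so rows that repeat a pose let the fingers close. It gives the time, the measured TCP pose, the force and the opening at its end, in the units of the state.
- env.get_obs(): the state, without advancing time (a new reading comes with each control period).
- env.read_camera(name): name is "scene" or "top" or "wrist"; returns a dict with "image" (384x512x3 uint8, red, green, blue), "camera_matrix" (3x3 intrinsics, pixels), "camera_from_world" (4x4, takes a point from world to camera coordinates); the wrist camera has in their place "mount" (4x4, takes a point from camera to tool coordinates, whose origin is the TCP and whose axes are the flange's). Camera axes: x right, y down, z forward; pixel columns grow to the right and rows downward; lengths in m; the calibration is good to about 2 mm. A picture is of the moment at which its call begins: read the wrist's pose just before it. There is no depth.
- env.sign_off(): hands the job in, once; it reports no verdict.
Trained networks look in a picture, given as the dict that the camera call returned (one of the last four; its "shot" number tells which), for a name from the list of things; names that differ only in an ending like _2 or _b are one class to them, and where a whole thing is asked for, a point or a joint stands for the part that bears it (a point fixed in the world has none). Each returns a list of dicts, best first, with "conf" (0 to 1); they miss things now and then, are a little off and sometimes report something else, mostly with a low value. They report only what shows in the picture. A call takes as long as a camera call. They do not tell look-alikes from the thing itself.
- env.regions_of(picture, target): "region" (384x512 bool, what is visible of it) and "rect" ([left, top, right, bottom] in pixels, round what is visible of it).
The state is a dict: "time_s": time; "qpos": joint angles; "joint_velocities": joint speeds; "effort": joint torques, N m; "tool_pos": TCP position; "tool_rot": TCP orientation; "force": force on the tool from outside, world axes, zero at the start; "wrist_torque": the same for the moment, N m; "grip_width": finger opening in m.
Only numpy, scipy, OpenCV 4.12 (cv2) and the standard library are available. Lean on these libraries where they do the work, as an engineer would, in place of code of your own. Each camera call takes 0.05 s, during which the arm holds its last target. There are 200 camera calls.

### The job

Lift the white brush roll straight up out of the two U brackets of its drying stand, keeping it level so that both ends come clear together, and lay it lengthwise in the middle of the long wooden crate. Of the grey things in the row, pick out the three pleated filters and set each down, in the middle and without dropping it: the tall round one upright in the clear dust bin, the short round one upright in the steel bowl, and the rectangular one flat in the shorter wooden crate, lengthwise like the crate. Leave the smooth grey canister standing where it is.

Things in the scene. Friction and masses are not known exactly. Their poses are not given: they have to be found in the camera images.
- brush_roll: White brush roll, loose, 0.12 kg, lying in the stand at the start. Round bristled middle 38 mm in diameter and 110 mm long (rigid, grip it here), then at each end a square block 44 x 44 mm, 12 mm thick, then a square pin 10 x 10 mm, 28 mm long; 190 mm over all. Origin at its centre, on its axis; x runs along the roll. Lying on a flat floor its blocks hold the axis 22 mm above the floor.
- stand: Drying stand for the roll, does not move: a dark steel base plate 200 x 70 x 10 mm with two upright steel U brackets, open at the top, standing 83 mm either side of the middle (each 10 mm thick along the roll, 40 mm wide). The slots are 15 mm wide, with their floor 50 mm and their top 80 mm above the counter; the roll's pins lie in them, its axis at 55 mm. Origin at the centre of the underside, at counter height; x runs from bracket to bracket, along the roll.
- long_crate: Long low wooden crate, open on top, does not move: 227 x 122 mm outside, 45 mm high, walls and floor 6 mm thick. Place of the brush roll. Origin at the centre of the underside, at counter height; x along its long side.
- tall_filter: Tall slim grey pleated round filter standing upright, loose, 0.09 kg: 46 mm in diameter, 120 mm high. Origin at the centre of its underside, z up.
- short_filter: Short grey pleated round filter standing upright, loose, 0.07 kg: 52 mm in diameter, 60 mm high. Origin at the centre of its underside, z up.
- panel_filter: Rectangular grey filter with pleats across its top, lying flat, loose, 0.08 kg: 80 x 50 mm, 40 mm high. Origin at the centre of its underside; x along its 80 mm side, z up.
- dust_bin: Round clear plastic dust bin with a black rim and black floor, open on top, does not move: 116 mm across the rim, 75 mm high, walls 3 mm, floor 5 mm thick; 110 mm across the foot. Place of the tall filter. Origin at the centre of the underside, at counter height.
- bowl: Round stainless steel bowl, open on top, does not move: 140 mm across the rim, 96 mm across the foot, sides straight between, 45 mm high, walls 3 mm; flat inner floor 5 mm above the counter. Place of the short filter. Origin at the centre of the underside, at counter height.
- short_crate: Short wooden crate, open on top, does not move: 160 x 128 mm outside, 40 mm high, walls and floor 6 mm thick. Place of the rectangular filter. Origin at the centre of the underside, at counter height; x along its 160 mm side.
- canister: Smooth plain grey plastic canister with a lid, no pleats, loose, standing in the row with the filters: 52 mm in diameter, 96 mm high. To be left alone. Origin at the centre of its underside.
Things that resemble listed ones, but are neither listed nor needed, are in the scene too. What is shaped like the dust_bin but blue or pink is not meant.

How it is judged (in metres and radians):
On the way:
1. the brush roll is lifted straight up and level until both its ends are above the brackets (z of brush_roll in the frame of stand above 0.088 m and horizontal distance between brush_roll and stand below 0.025 m and angle between brush_roll's own x axis and vertical between 1.3708 and 1.7708 rad), for 0.1 s.
At the end, for the whole second after the job is handed in: All released, at rest on the floor of its place, within 15 mm of its centre: roll level in the long crate, tall filter upright in the bin, short one upright in the bowl, panel flat in the shorter crate (roll and panel within 10 degrees of its long side); canister upright within 30 mm of its start (horizontal distance between brush_roll and long_crate below 0.015 m and z of brush_roll in the frame of long_crate below 0.034 m and angle between brush_roll's own x axis and vertical between 1.4908 and 1.6508 rad and angle between the x axis of brush_roll and the x axis of long_crate, either way round below 0.17 rad and linear speed of each of brush_roll, tall_filter, short_filter, panel_filter below 0.02 m/s and horizontal distance between tall_filter and dust_bin below 0.015 m and z of tall_filter in the frame of dust_bin below 0.012 m and angle between each of tall_filter, short_filter, panel_filter, canister's own z axis and vertical below 0.12 rad and horizontal distance between short_filter and bowl below 0.015 m and z of short_filter in the frame of bowl below 0.012 m and horizontal distance between panel_filter and short_crate below 0.015 m and z of panel_filter in the frame of short_crate below 0.013 m and angle between the x axis of panel_filter and the x axis of short_crate, either way round below 0.17 rad and distance of canister from where it was at the start of the episode below 0.03 m); the robot touches nothing.
It fails at once if the brush roll is tipped more than 30 degrees from level (angle between brush_roll's own x axis and vertical below 1.047 rad or angle between brush_roll's own x axis and vertical above 2.094 rad).
It fails at once if the smooth canister is moved 30 mm or more, or knocked over (distance of canister from where it was at the start of the episode above 0.03 m or angle between canister's own z axis and vertical above 0.5 rad).
It fails at once if a part is dropped into its place (it falls in at more than 0.75 m/s, a fall of about 30 mm) ((horizontal distance between brush_roll and long_crate below 0.04 m and z of brush_roll in the frame of long_crate below 0.07 m and linear speed of brush_roll above 0.75 m/s) or (horizontal distance between tall_filter and dust_bin below 0.04 m and z of tall_filter in the frame of dust_bin below 0.05 m and linear speed of tall_filter above 0.75 m/s) or (horizontal distance between short_filter and bowl below 0.04 m and z of short_filter in the frame of bowl below 0.05 m and linear speed of short_filter above 0.75 m/s) or (horizontal distance between panel_filter and short_crate below 0.04 m and z of panel_filter in the frame of short_crate below 0.05 m and linear speed of panel_filter above 0.75 m/s)).
It also fails if it takes over 115 s, if anything falls off the work surface, if the arm or the gripper's body presses on something with over 40 N, if the wrist force passes 120 N, or if a joint passes its speed limit or range.

## Working session

There is one attempt and no reset: what is moved stays moved. The work goes in short steps, Python scripts to look and compute and a tool call to move; the robot and the scene stay as the last step left them, time stands still between calls to the robot, and variables do not carry over. Pictures are saved under pics/ and viewed, about 12 in all and at most 16, crops included, and the job is handed in when it is done.

Besides the shell and the picture viewer there is one more tool, called as a command line: name --argument value ..., lists and objects as JSON in quotes. apply_moves: Moves the arm, as the interface text tells. Its arguments: {"type":"object","properties":{"targets":{"type":"array","items":{"type":"array"}},"hand":{"type":"number"},"squeeze":{"type":"number"}},"required":["targets"]}

```bash
mkdir -p pics; ls
python3 - <<'E'
from cell import env
import cv2
o=env.get_obs();print(o)
for n in("scene","top"):
    p=env.read_camera(n);cv2.imwrite(f"pics/{n}0.png",cv2.resize(p["image"][...,::-1],(800,600),interpolation=cv2.INTER_CUBIC))
    print(n,p["camera_matrix"].tolist(),p["camera_from_world"].round(4).tolist())
    for t in "brush_roll stand long_crate tall_filter short_filter panel_filter dust_bin bowl short_crate canister".split():
        print(t,[(d["rect"],round(d["conf"],2)) for d in env.regions_of(p,t)])
E
```

```text
pics
{'time_s': 0.0, 'qpos': array([75.63667801, 18.43897022, -4.01477991, 83.17570152,  1.29413389,
       78.54082178, -3.25996994]), 'joint_velocities': array([-0.0523544 , -0.03753867, -0.02922824,  0.16727815, -0.04317027,
        0.1122807 , -0.02143477]), 'effort': array([-3.05278872e-04, -4.91292679e+01, -4.04075012e-01, -3.12527347e+01,
       -6.39960472e-02,  4.39003017e-02,  1.99450155e-04]), 'tool_pos': array([ 0.1699084 , -0.62681858,  0.22145542]), 'tool_rot': array([-1.79889700e+02,  5.19885761e-03,  1.51722383e+01]), 'force': array([ 0.26126418,  0.88586189, -0.75853707]), 'wrist_torque': array([ 0.01409683, -0.02542607, -0.01690997]), 'grip_width': 0.08680290909307728}
scene [[380.6663862252816, 0.0, 256.72271734887454], [0.0, 380.6663862252816, 192.00597494164427], [0.0, 0.0, 1.0]] [[0.3833, 0.9235, 0.0153, -0.1825], [0.6666, -0.2652, -0.6967, -0.2345], [-0.6394, 0.2772, -0.7172, 1.6039], [0.0, 0.0, 0.0, 1.0]]
brush_roll [([335.8, 150.3, 363.6, 189.5], 0.76), ([262.8, 187.1, 279.7, 214.0], 0.61)]
stand [([324.6, 153.8, 368.2, 203.6], 0.6)]
long_crate [([116.7, 207.
[... 624 characters left out ...]
 0.0, 1.0]] [[-0.0027, -1.0, 0.0048, 0.0139], [-0.9952, 0.0023, -0.0978, 0.4475], [0.0978, -0.005, -0.9952, 1.4179], [0.0, 0.0, 0.0, 1.0]]
brush_roll [([117.7, 158.6, 137.8, 209.5], 0.78)]
stand [([118.8, 149.2, 145.8, 213.4], 0.58)]
long_crate [([349.0, 143.5, 396.7, 218.4], 0.78)]
tall_filter []
short_filter [([222.8, 172.6, 239.1, 190.5], 0.6)]
panel_filter [([258.5, 161.2, 280.3, 188.7], 0.66)]
dust_bin [([156.6, 210.6, 197.8, 249.1], 0.8), ([98.8, 231.5, 146.6, 269.5], 0.7), ([118.6, 149.5, 147.0, 212.6], 0.33)]
bowl [([295.6, 84.6, 339.9, 131.9], 0.6)]
short_crate [([230.6, 96.1, 274.5, 148.0], 0.84), ([351.6, 145.0, 396.2, 220.1], 0.72)]
canister [([177.2, 166.5, 197.1, 182.3], 0.64)]
```

View pics/scene0.png

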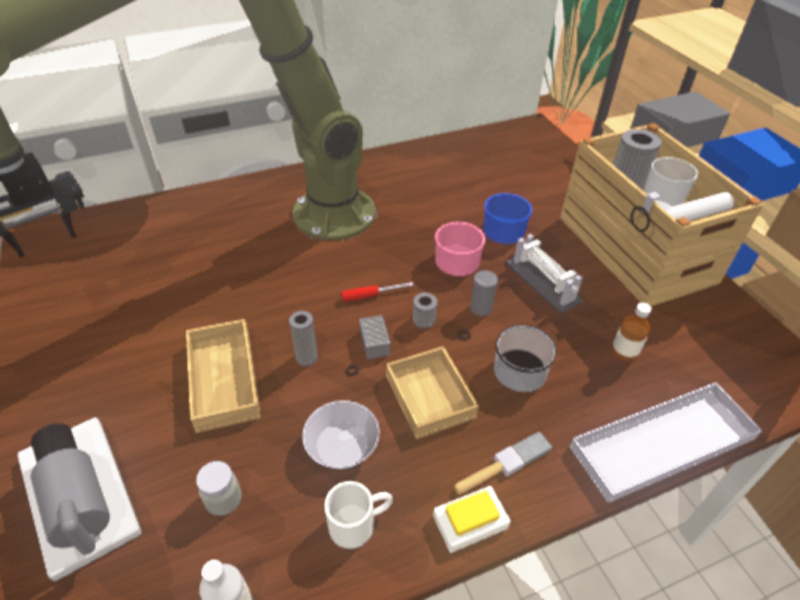

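View pics/top0.png

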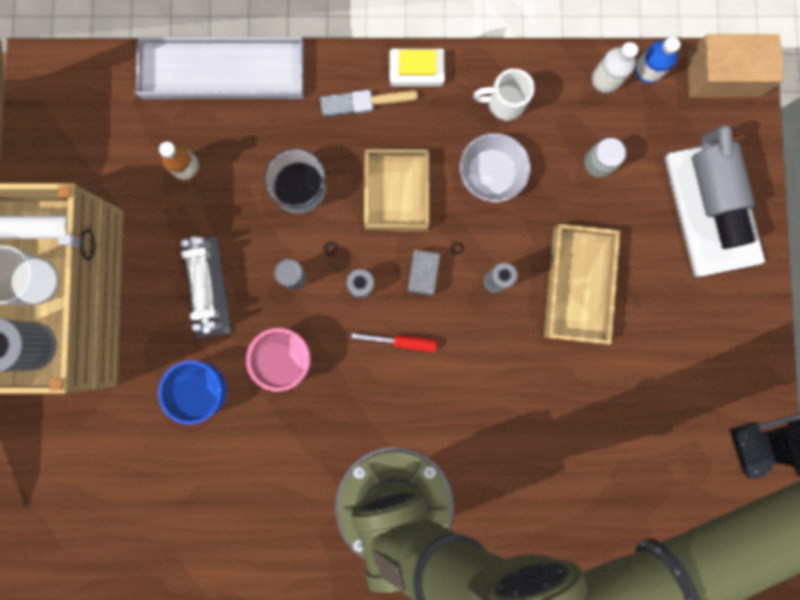

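The scene shows the stand holding the white roll at (545,270), the clear bin at (523,360), the bowl at (340,436), the short crate at (430,390) and the long crate at (222,375). The row holds the tall filter (303,338), panel (375,337), short filter (424,310) and smooth canister (484,292).

Possible mix-ups:
- **Roll:** the real one is in the stand (545,270). There is a white roll in the storage box (703,208).
- **Tall or short filter:** the tall one is at (303,338) and the short one at (424,310). A pleated filter is in the box (638,155), and the canister (484,292) has no pleats.
- **Bin:** the clear one is at (523,360). The pink (460,248), the blue (507,218) and the cups are not meant.

Next I fit the known shapes to the masks from both views.

```bash
cat > h.py <<'E'
from cell import env
import numpy as np, cv2
from scipy.optimize import least_squares
from scipy.spatial.transform import Rotation as R
a=np.linspace(0,2*np.pi,40,endpoint=False)
def cyl(r0,r1,h): return np.vstack([np.c_[r*np.cos(a),r*np.sin(a),0*a+z] for r,z in((r0,0),(r1,h))])
def box(l,w,h,z=0,cx=0): return np.array([[cx+i*l/2,j*w/2,z+k*h] for i in(-1,1) for j in(-1,1) for k in(0,1)])
M=dict(stand=np.vstack([box(.2,.07,.01),box(.01,.04,.08,0,-.083),box(.01,.04,.08,0,.083)]),
 brush_roll=np.vstack([box(.19,.01,.01,-.005),box(.012,.044,.044,-.022,-.061),box(.012,.044,.044,-.022,.061)]),
 long_crate=box(.227,.122,.045),tall_filter=cyl(.023,.023,.12),short_filter=cyl(.026,.026,.06),panel_filter=box(.08,.05,.04),
 dust_bin=cyl(.055,.058,.075),bowl=cyl(.048,.07,.045),short_crate=box(.16,.128,.04),canister=cyl(.026,.026,.096))
D=np.c_[np.cos(a),np.sin(a)]
def snap(n):
    o=env.get_obs(); p=env.read_camera(n); K=p["camera_matrix"]
    if n=="wrist":
        T=np.eye(4);T[:3,:3]=R.from_euler("xyz",o["tool_rot"],degrees=True).as_matrix();T[:3,3]=o["tool_pos"]
        p["E"]=np.linalg.inv(T@p["mount"])
    else: p["E"]=np.array(p["camera_from_world"])
    return p
def proj(p,X):
    c=X@p["E"][:3,:3].T+p["E"][:3,3]; q=c@np.array(p["camera_matrix"]).T; return q[:,:2]/q[:,2:]
def place(n,v): # v=x,y,z,yaw
    return M[n]@R.from_euler("z",v[3]).as_matrix().T+np.array(v[:3])
def ray(p,uv,z):
    d=p["E"][:3,:3].T@np.linalg.solve(np.array(p["camera_matrix"]),[uv[0],uv[1],1]);c=-p["E"][:3,:3].T@p["E"][:3,3]
    return c+d*(z-c[2])/d[2]
def mask(p,n,near,tol=25,show=True):
    ds=[]
    for d in env.regions_of(p,n):
        m=d["region"].astype(np.uint8); k,l,s,_=cv2.connectedComponentsWithStats(m)
        if k<2: continue
        m=l==1+s[1:,4].argmax(); y,x=np.nonzero(m); c=np.array([(x.min()+x.max())/2,(y.min()+y.max())/2])
        if np.hypot(*(c-near))<tol: ds.append((np.hypot(*(c-near)),m,d["conf"]))
    if not ds: return None
    m=max(ds,key=lambda t:t[2])[1]; y,x=np.nonzero(m)
    return np.c_[x,y]+.0
def fit(n,obs,v0,fz=True,fyaw=None):
    """obs: list of (picture, mask pts)."""
    if fyaw is None: fyaw=len(M[n])<40
    H=[((P@D.T).max(0)+.5*np.abs(D).sum(1)*.8) for _,P in obs]
    free=[0,1]+([2] if fz else [])+([3] if fyaw else [])
    def full(u): v=np.array(v0,float);v[free]=u;return v
    f=lambda u:np.concatenate([(proj(p,place(n,full(u)))@D.T).max(0)-h for (p,_),h in zip(obs,H)])
    r=least_squares(f,np.array(v0,float)[free],loss="soft_l1",x_scale=[.01]*(2+fz)+([.1] if fyaw else []))
    return full(r.x),np.sqrt(np.mean(f(r.x)**2))
E
cat > m1.py <<'E'
from h import *
S=dict(stand=(545,270,205,285),brush_roll=(545,268,200,285),long_crate=(222,375,583,284),tall_filter=(303,338,500,278),short_filter=(424,310,360,283),panel_filter=(375,337,424,272),dust_bin=(523,360,296,182),bowl=(340,436,495,168),short_crate=(430,390,397,190),canister=(484,292,289,272))
s,t=snap("scene"),snap("top")
for n,c in S.items():
    c=np.array(c)/1.5625; ms=mask(s,n,c[:2],18),mask(t,n,c[2:],18)
    obs=[(p,m) for p,m in zip((s,t),ms) if m is not None]
    z=.055 if n=="brush_roll" else 0
    x=ray(t,c[2:],z+.03); yaw=0 if n in("short_crate","panel_filter") else 0
    if not obs: print(n,"none",x.round(3));continue
    rs=[]
    for yaw in np.radians([0,45,90,135]) if len(M[n])<40 else [0]:
        for fz in (0,1):
            if fz and len(obs)<2: continue
            rs.append((fz,)+fit(n,obs,[x[0],x[1],z,yaw],bool(fz)))
    for fz in(0,1):
        q=[r for r in rs if r[0]==fz]
        if q:
            b=min(q,key=lambda r:r[2]);print(n,len(obs),"fz",fz,b[1][:3].round(4),np.degrees(b[1][3]).round(1),"rms",b[2].round(2))
E
python3 m1.py
```

```text
stand 2 fz 0 [0.4416 0.3786 0.    ] 7.9 rms 2.58
stand 2 fz 1 [ 0.441   0.38   -0.0059] 187.9 rms 2.45
brush_roll 2 fz 0 [0.4419 0.3797 0.055 ] 187.7 rms 2.18
brush_roll 2 fz 1 [0.4421 0.3811 0.0507] 7.9 rms 2.25
long_crate 2 fz 0 [ 0.4434 -0.3808  0.    ] -6.5 rms 1.02
long_crate 2 fz 1 [ 0.4427 -0.3811 -0.0034] 173.6 rms 0.99
tall_filter 2 fz 0 [ 0.4526 -0.2093  0.    ] 0.0 rms 0.48
tall_filter 2 fz 1 [ 4.526e-01 -2.093e-01 -2.000e-04] 0.0 rms 0.48
short_filter 1 fz 0 [0.4432 0.0646 0.    ] 0.0 rms 0.41
panel_filter 2 fz 0 [ 0.4679 -0.0618  0.    ] -7.2 rms 1.15
panel_filter 2 fz 1 [ 0.4675 -0.0618 -0.001 ] -7.2 rms 1.14
dust_bin 2 fz 0 [0.6495 0.1939 0.    ] 0.0 rms 0.61
dust_bin 2 fz 1 [0.6499 0.1928 0.0042] 0.0 rms 0.46
bowl 2 fz 0 [ 0.6787 -0.2061  0.    ] 0.0 rms 0.37
bowl 2 fz 1 [ 6.788e-01 -2.061e-01  2.000e-04] 0.0 rms 0.36
short_crate 1 fz 0 [ 0.6386 -0.0075  0.    ] -0.8 rms 0.58
canister 2 fz 0 [0.4619 0.2024 0.    ] 0.0 rms 0.44
canister 2 fz 1 [0.4621 0.202  0.0018] 0.0 rms 0.41
```

apply_moves --targets '[[[280,417,80],[0,0,-0.265]],[[280,417,80],[0,0,-0.265]],[[280,417,80],[0,0,-0.265]],[[280,417,80],[0,0,-0.265]],[[280,417,80],[0,0,-0.265]],[[280,417,80],[0,0,-0.265]],[[280,417,80],[0,0,-0.265]],[[280,417,80],[0,0,-0.265]]]' --hand 87 --squeeze 15

```text
time_s: 3.0
tool_pos: [0.3911, -0.2976, 0.2862]
tool_rot: [179.9, -0.0, -0.0]
force: [1.1, -0.1, 0.3]
grip_width: 0.0866
```

apply_moves --targets '[[[60,88,14],[0,0,0]],[[60,88,14],[0,0,0]],[[60,88,14],[0,0,0]],[[60,88,14],[0,0,0]]]'

```text
time_s: 3.4
tool_pos: [0.4514, -0.2095, 0.3]
tool_rot: [180.0, -0.0, 0.3]
force: [-0.9, 0.1, -0.0]
grip_width: 0.0867
```

```bash
cat > w.py <<'E'
from h import *
import sys
# usage: w.py picname name x y z yaw ...
E
python3 - <<'E'
from h import *
p=snap("wrist");o=env.get_obs();print(o["tool_pos"],o["tool_rot"],o["qpos"].round(0));print(p["mount"])
im=p["image"][...,::-1].copy();cv2.imwrite("pics/w1raw.png",im)
V=dict(tall_filter=[.4526,-.2093,0,0],panel_filter=[.4679,-.0618,0,np.radians(-7.2)],short_filter=[.4432,.0646,0,0],bowl=[.6787,-.2061,0,0],long_crate=[.443,-.381,0,np.radians(-6.5)])
for n,v in V.items():
    q=proj(p,place(n,v));print(n,q.min(0).round(),q.max(0).round())
    cv2.polylines(im,[cv2.convexHull(q.astype(np.int32))],True,(0,255,0),1)
    m=mask(p,n,(q.min(0)+q.max(0))/2,80)
    if m is not None and m.min()>3 and m[:,0].max()<508 and m[:,1].max()<380: print(n,fit(n,[(p,m)],v,False))
cv2.imwrite("pics/w1.png",cv2.resize(im,(800,600)))
E
```

```text
[ 0.45017208 -0.21163756  0.29955611] [1.79946050e+02 1.84642196e-02 4.42570067e-02] [ 48.  -1. -25.  96.  -0.  85. -67.]
[[-2.95998532e-04 -9.59307935e-01 -2.82361823e-01  7.76326177e-02]
 [ 9.99999944e-01 -3.27567023e-04  6.45948833e-05 -1.57144144e-03]
 [-1.54458806e-04 -2.82361788e-01  9.59307978e-01 -1.63511197e-01]
 [ 0.00000000e+00  0.00000000e+00  0.00000000e+00  1.00000000e+00]]
tall_filter [235. 139.] [274. 190.]
tall_filter (array([ 0.45184851, -0.20576156,  0.        ,  0.        ]), np.float64(0.25959876457334585))
panel_filter [132. 115.] [177. 177.]
panel_filter (array([ 0.46683222, -0.057996  ,  0.        , -0.15336614]), np.float64(0.689114361857924))
short_filter [ 36. 143.] [ 96. 185.]
short_filter (array([0.44432843, 0.06976369, 0.        , 0.        ]), np.float64(0.2665446984960994))
bowl [194. -99.] [311.  37.]
long_crate [313.  76.] [440. 243.]
long_crate (array([ 0.44272132, -0.3775023 ,  0.        , -0.10806393]), np.float64(0.4921590561539114))
```

View pics/w1.png

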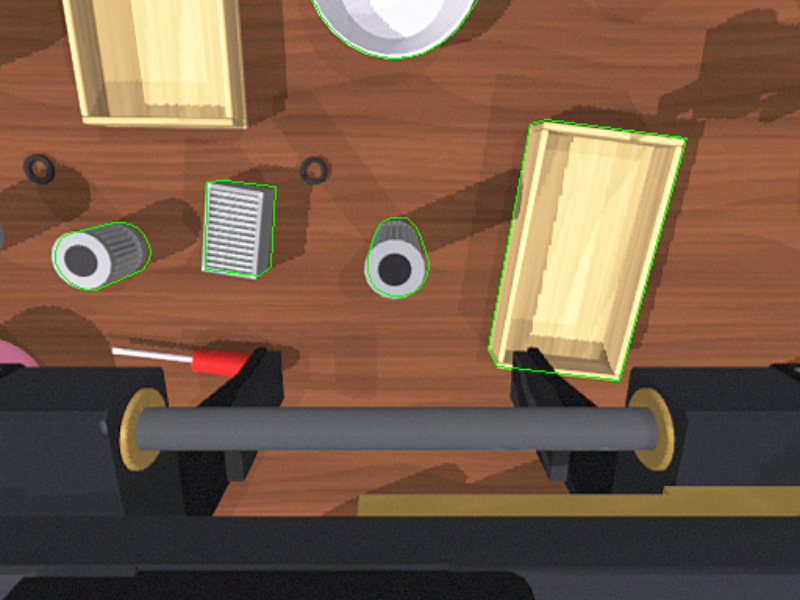

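The wrist view shows pleats on the tall filter (395,260), the panel (238,228) and the short filter (95,258), so these are the right three. The outlines fit to about 3 mm. Next I grip the tall filter.

apply_moves --targets '[[[2,3,-50],[0,0,0]],[[2,3,-100],[0,0,0]],[[2,3,-150],[0,0,0]],[[2,3,-190],[0,0,0]],[[2,3,-215],[0,0,0]],[[2,3,-222],[0,0,0]],[[2,3,-222],[0,0,0]]]'

```text
time_s: 4.4
tool_pos: [0.4515, -0.2088, 0.0769]
tool_rot: [-179.9, 0.1, -0.1]
force: [0.1, 1.3, 0.6]
grip_width: 0.0866
```

apply_moves --targets '[[[0,0,0],[0,0,0]],[[0,0,0],[0,0,0]],[[0,0,0],[0,0,0]],[[0,0,0],[0,0,0]],[[0,0,0],[0,0,0]],[[0,0,0],[0,0,0]],[[0,0,0],[0,0,0]],[[0,0,0],[0,0,0]]]' --hand 38

```text
time_s: 5.2
tool_pos: [0.4524, -0.2084, 0.0776]
tool_rot: [180.0, -0.0, -0.0]
force: [-0.2, 0.4, 1.9]
grip_width: 0.0457
```

apply_moves --targets '[[[0,0,25],[0,0,0]],[[0,0,70],[0,0,0]],[[0,0,120],[0,0,0]],[[40,80,130],[0,0,0]],[[198,402,130],[0,0,0]],[[198,402,130],[0,0,0]],[[198,402,130],[0,0,0]],[[198,402,130],[0,0,0]]]' --squeeze 20

```text
time_s: 6.0
tool_pos: [0.5632, 0.0171, 0.2053]
tool_rot: [180.0, -0.0, -0.0]
force: [0.5, 0.1, -0.7]
grip_width: 0.0458
```

apply_moves --targets '[[[198,402,130],[0,0,0]]]'

```text
time_s: 6.1
tool_pos: [0.5832, 0.0602, 0.2175]
tool_rot: [180.0, 0.2, -0.0]
force: [0.9, -0.5, -2.0]
grip_width: 0.0457
```

apply_moves --targets '[[[66,133,-7],[0,0,0]],[[66,133,-7],[0,0,0]],[[66,133,-7],[0,0,0]],[[66,133,-7],[0,0,0]],[[66,133,-7],[0,0,0]]]'

```text
time_s: 6.6
tool_pos: [0.6492, 0.1934, 0.2107]
tool_rot: [-180.0, 0.2, 0.2]
force: [0.6, -0.7, -1.5]
grip_width: 0.0457
```

```bash
cat > look.py <<'E'
from h import *
import sys
def look(pic,V,save=True):
    p=snap("wrist");o=env.get_obs();print("t",o["time_s"],"tool",o["tool_pos"].round(4),o["tool_rot"].round(1),"F",o["force"].round(1),"g",round(o["grip_width"],4))
    im=p["image"][...,::-1].copy()
    for n,v in V.items():
        q=proj(p,place(n,v));cv2.polylines(im,[cv2.convexHull(q.astype(np.int32))],True,(0,255,0),1)
        m=mask(p,n,(q.min(0)+q.max(0))/2,80)
        if m is None: print(n,"not found");continue
        b=(m.min()<3 or m[:,0].max()>508 or m[:,1].max()>380)
        v2,r=fit(n,[(p,m)],v,False);print(n,v2[:3].round(4),np.degrees(v2[3]).round(1),"rms",r.round(2),"CUT" if b else "",m.min(0),m.max(0))
    if save: cv2.imwrite(f"pics/{pic}.png",cv2.resize(im,(640,480)))
    return p
E
python3 -c "
from look import *
look('w2',dict(dust_bin=[.650,.1935,0,0],tall_filter=[.65,.1945,.13,0]))"
```

```text
t 6.65 tool [0.6497 0.1911 0.2113] [1.799e+02 1.000e-01 0.000e+00] F [ 0.2 -0.6 -0.4] g 0.0457
dust_bin [0.6511 0.1975 0.    ] 0.0 rms 2.5  [194. 122.] [308. 221.]
tall_filter [0.6673 0.1951 0.13  ] 0.0 rms 13.68  [209. 173.] [298. 260.]
```

View pics/w2.png

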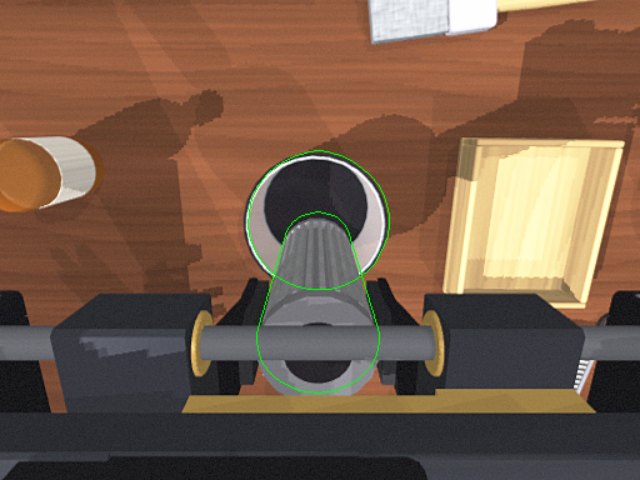

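The filter hangs above the clear bin (318,220 in the crop), centred within a few mm. I lower it now.

apply_moves --targets '[[[0,2,-45],[0,0,0]],[[0,2,-85],[0,0,0]],[[0,2,-110],[0,0,0]],[[0,2,-120],[0,0,0]],[[0,2,-125],[0,0,0]],[[0,2,-128],[0,0,0]],[[0,2,-128],[0,0,0]]]'

```text
time_s: 7.45
tool_pos: [0.6509, 0.1935, 0.0857]
tool_rot: [-180.0, -0.1, -0.0]
force: [-0.6, -0.1, -0.7]
grip_width: 0.0456
```

apply_moves --targets '[[[0,0,-2],[0,0,0]],[[0,0,-2],[0,0,0]]]'

```text
time_s: 7.65
tool_pos: [0.6504, 0.1938, 0.083]
tool_rot: [-180.0, -0.1, -0.0]
force: [-0.4, -0.1, -1.3]
grip_width: 0.0458
```

apply_moves --targets '[[[0,0,0],[0,0,0]],[[0,0,0],[0,0,0]],[[0,0,0],[0,0,0]],[[0,0,0],[0,0,0]],[[0,0,40],[0,0,0]],[[0,0,90],[0,0,0]],[[0,0,140],[0,0,0]],[[0,0,190],[0,0,0]]]' --hand 66

```text
time_s: 8.45
tool_pos: [0.6496, 0.1935, 0.2743]
tool_rot: [180.0, -0.0, 0.0]
force: [1.0, 1.1, -0.1]
grip_width: 0.0665
```

```bash
python3 -c "
from look import *
look('w3',dict(dust_bin=[.650,.1935,0,0],tall_filter=[.65,.1945,.005,0]))"
```

```text
t 8.5 tool [0.6528 0.1953 0.2845] [-179.8   -0.8   -0. ] F [1.2 1.8 6.7] g 0.0657
dust_bin [0.6495 0.1975 0.    ] 0.0 rms 1.32  [204. 119.] [299. 213.]
tall_filter [0.6496 0.1955 0.005 ] 0.0 rms 0.24  [232. 143.] [274. 198.]
```

View pics/w3.png

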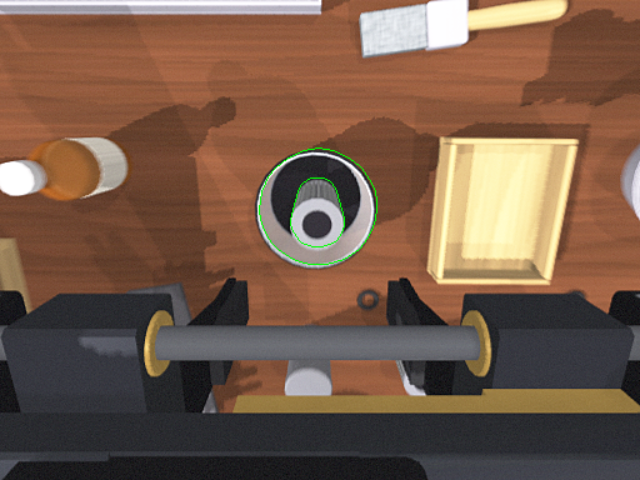

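The tall filter stands upright in the bin (318,222), about 2 mm off centre. Next is the roll.

apply_moves --targets '[[[-209,185,-15],[0,0,0.138]],[[-209,185,-15],[0,0,0.138]],[[-209,185,-15],[0,0,0.138]],[[-209,185,-15],[0,0,0.138]],[[-209,185,-15],[0,0,0.138]],[[-209,185,-15],[0,0,0.138]],[[-209,185,-15],[0,0,0.138]],[[-209,185,-15],[0,0,0.138]]]' --hand 80

```text
time_s: 9.4
tool_pos: [0.4404, 0.3784, 0.2563]
tool_rot: [179.9, 0.0, 8.0]
force: [0.5, -0.9, 0.4]
grip_width: 0.08
```

```bash
python3 -c "
from look import *
a=np.radians(7.8)
look('w4',dict(stand=[.4416,.379,0,a],brush_roll=[.4418,.380,.055,a],canister=[.462,.2024,0,0]))"
```

```text
t 9.45 tool [0.4416 0.3774 0.2563] [179.9   0.    7.8] F [-0.1 -0.4 -0.4] g 0.0801
stand [0.4405 0.3733 0.    ] 9.6 rms 11.07  [253.  84.] [276. 241.]
brush_roll [0.4414 0.383  0.055 ] 9.1 rms 0.81  [230.  86.] [270. 237.]
canister [0.46   0.2049 0.    ] 0.0 rms 0.73  [361. 146.] [433. 201.]
```

View pics/w4.png

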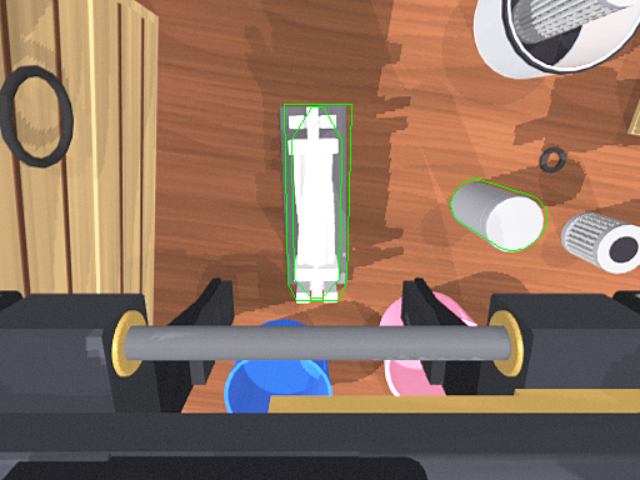

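```bash
python3 -c "
from look import *
t=snap('top');w=snap('wrist')
for uv in((122,215),(119,385)):
  print('bottom',ray(t,np.array(uv)/1.5625,0))
for uv in((68,185),(65,390)):
  for z in(.1,.2,.25):print(z,ray(t,np.array(uv)/1.5625,z))
print('wrist',ray(w,np.array((158,15))*.8,0),ray(w,np.array((158,290))*.8,0))"
```

```text
bottom [0.59017643 0.5583551  0.        ]
bottom [0.24212006 0.55275547 0.        ]
0.1 [0.62965945 0.62744693 0.1       ]
0.2 [0.60582286 0.5826157  0.2       ]
0.25 [0.59390457 0.56020008 0.25      ]
0.1 [0.23755627 0.61705563 0.1       ]
0.2 [0.24266072 0.57299137 0.2       ]
0.25 [0.24521294 0.55095925 0.25      ]
wrist [0.60498957 0.56046793 0.        ] [0.30549114 0.55597336 0.        ]
```

The roll lies in the stand (318,200), lined up with the jaws. The box wall is at y ≈ 0.556, clear of the gripper. I go down and grip it.

apply_moves --targets '[[[0,2,-50],[0,0,0.01]],[[0,2,-100],[0,0,0.01]],[[0,2,-150],[0,0,0.01]],[[0,2,-185],[0,0,0.01]],[[0,2,-208],[0,0,0.01]],[[0,2,-216],[0,0,0.01]],[[0,2,-216],[0,0,0.01]]]'

```text
time_s: 10.4
tool_pos: [0.4409, 0.3799, 0.0404]
tool_rot: [180.0, 0.1, 8.4]
force: [-0.8, -0.1, 0.3]
grip_width: 0.0801
```

apply_moves --targets '[[[0,0,0],[0,0,0]],[[0,0,0],[0,0,0]],[[0,0,0],[0,0,0]],[[0,0,0],[0,0,0]],[[0,0,0],[0,0,0]],[[0,0,0],[0,0,0]],[[0,0,0],[0,0,0]],[[0,0,0],[0,0,0]]]' --hand 30 --squeeze 25

```text
time_s: 11.2
tool_pos: [0.4411, 0.3806, 0.0414]
tool_rot: [180.0, -0.0, 8.5]
force: [-0.2, -0.0, 1.5]
grip_width: 0.0373
```

apply_moves --targets '[[[0,0,8],[0,0,0]],[[0,0,18],[0,0,0]],[[0,0,28],[0,0,0]],[[0,0,38],[0,0,0]],[[0,0,50],[0,0,0]],[[0,0,62],[0,0,0]],[[0,0,62],[0,0,0]],[[0,0,62],[0,0,0]]]'

```text
time_s: 12.0
tool_pos: [0.4412, 0.3806, 0.1036]
tool_rot: [180.0, -0.0, 8.5]
force: [-0.1, 0.3, -2.0]
grip_width: 0.0371
```

```bash
python3 -c "
from look import *
a=np.radians(8.5)
look('w5',dict(brush_roll=[.4411,.3806,.117,a]))
s=snap('scene');im=s['image'][90:240,240:440,::-1].copy()
m=mask(s,'brush_roll',proj(s,np.array([[.4411,.3806,.117]]))[0],25)
if m is not None:
  for z in(True,): print(fit('brush_roll',[(s,m)],[.4411,.3806,.117,a],True,False))
cv2.imwrite('pics/s5.png',cv2.resize(im,(800,600),interpolation=cv2.INTER_CUBIC))"
```

```text
t 12.05 tool [0.4409 0.3803 0.103 ] [180.    0.    8.5] F [-0.2 -0.6 -1.9] g 0.0374
brush_roll [0.4412 0.382  0.117 ] 9.4 rms 63.69  [200.  63.] [303. 259.]
(array([-0.09279896,  0.93576844, -0.54047422,  0.14835299]), np.float64(1.2746783931515313))
```

View pics/s5.png

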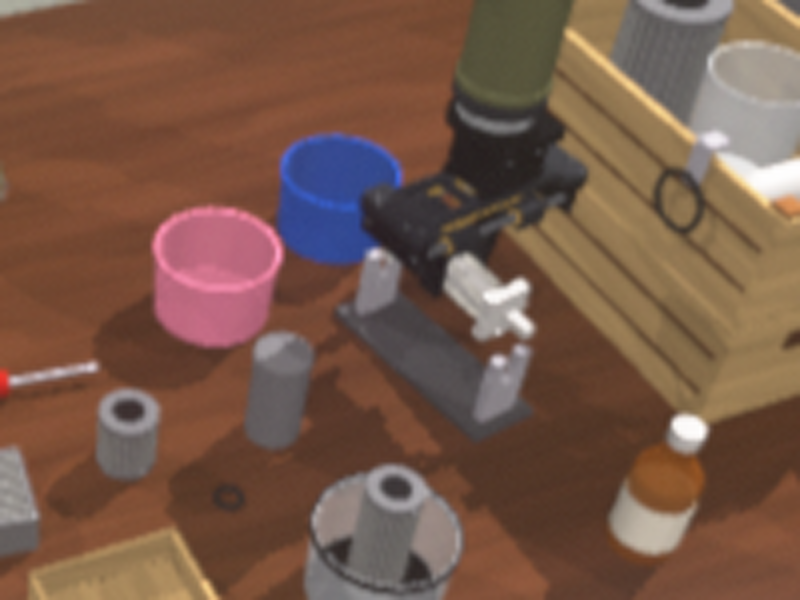

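The roll is clear of both brackets and level (about (490,295) in the crop). I carry it out and round to the long crate.

apply_moves --targets '[[[0,0,40],[0,0,0]],[[0,0,80],[0,0,0]],[[20,-25,110],[0,0,-0.05]],[[80,-380,110],[0,0,-0.25]],[[80,-380,110],[0,0,-0.25]],[[80,-380,110],[0,0,-0.25]],[[80,-380,110],[0,0,-0.25]],[[80,-380,110],[0,0,-0.25]]]'

```text
time_s: 13.0
tool_pos: [0.5024, 0.107, 0.213]
tool_rot: [180.0, 0.0, -5.8]
force: [0.5, -0.1, -1.8]
grip_width: 0.0374
```

apply_moves --targets '[[[5,-350,0],[0,0,0]],[[5,-350,0],[0,0,0]],[[5,-350,0],[0,0,0]],[[5,-350,0],[0,0,0]],[[5,-350,0],[0,0,0]],[[5,-350,0],[0,0,0]],[[5,-350,0],[0,0,0]],[[5,-350,0],[0,0,0]]]'

```text
time_s: 13.8
tool_pos: [0.505, -0.2505, 0.2119]
tool_rot: [179.8, 0.1, -6.6]
force: [-0.2, -0.5, -2.0]
grip_width: 0.0374
```

apply_moves --targets '[[[-62,-130,-40],[0,0,0]],[[-62,-130,-40],[0,0,0]],[[-62,-130,-40],[0,0,0]],[[-62,-130,-40],[0,0,0]],[[-62,-130,-60],[0,0,0]],[[-62,-130,-60],[0,0,0]]]'

```text
time_s: 14.4
tool_pos: [0.444, -0.3694, 0.1502]
tool_rot: [-179.8, 0.3, -5.9]
force: [-1.2, 0.5, -2.8]
grip_width: 0.0372
```

```bash
python3 -c "
from look import *
a=np.radians(-6.4)
look('w6',dict(brush_roll=[.4425,-.380,.167,a],long_crate=[.443,-.380,0,a]))"
```

```text
t 14.45 tool [ 0.4448 -0.3696  0.1516] [-179.9    0.2   -5.8] F [ 1.3  0.8 -1.2] g 0.0373
brush_roll [ 0.4435 -0.3685  0.167 ] -4.6 rms 66.42  [200.  63.] [303. 259.]
long_crate [ 0.4423 -0.3784  0.    ] -6.4 rms 38.54  [195.  56.] [341. 253.]
```

View pics/w6.png

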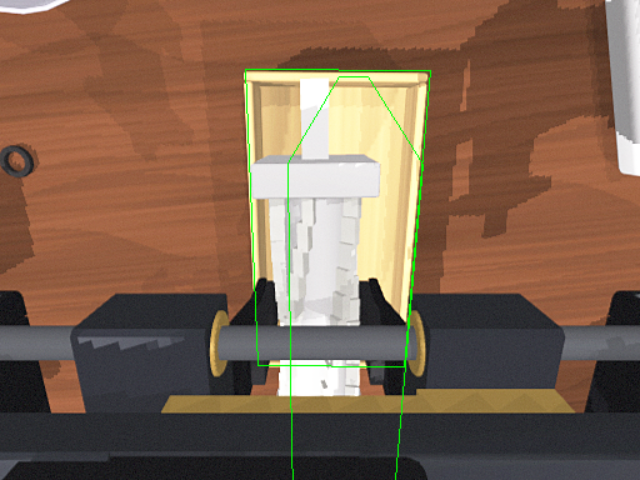

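The crate outline matches at (0.443,-0.380) and the roll is about 10 mm left of the middle. I correct that and lower it.

apply_moves --targets '[[[-1,-10,-20],[0,0,-0.01]],[[-1,-10,-60],[0,0,-0.01]],[[-1,-10,-95],[0,0,-0.01]],[[-1,-10,-115],[0,0,-0.01]],[[-1,-10,-126],[0,0,-0.01]],[[-1,-10,-131],[0,0,-0.01]],[[-1,-10,-131],[0,0,-0.01]]]'

```text
time_s: 15.25
tool_pos: [0.4452, -0.3811, 0.0228]
tool_rot: [180.0, -0.0, -6.4]
force: [0.4, -0.2, -2.0]
grip_width: 0.0373
```

apply_moves --targets '[[[-2,1,-3],[0,0,0]],[[-2,1,-6],[0,0,0]],[[-2,1,-7],[0,0,0]],[[-2,1,-7],[0,0,0]]]'

```text
time_s: 15.65
tool_pos: [0.4426, -0.38, 0.0154]
tool_rot: [180.0, -0.0, -6.4]
force: [-0.8, 0.7, -0.1]
grip_width: 0.0375
```

apply_moves --targets '[[[0,0,0],[0,0,0]],[[0,0,0],[0,0,0]],[[0,0,0],[0,0,0]],[[0,0,10],[0,0,0]],[[0,0,50],[0,0,0]],[[0,0,100],[0,0,0]],[[0,0,150],[0,0,0]],[[0,0,200],[0,0,0]]]' --hand 60

```text
time_s: 16.45
tool_pos: [0.4425, -0.3797, 0.2183]
tool_rot: [180.0, -0.1, -6.4]
force: [0.5, -1.0, -0.4]
grip_width: 0.0601
```

```bash
python3 -c "
from look import *
a=np.radians(-6.4)
look('w7',dict(brush_roll=[.4425,-.380,.028,a],long_crate=[.443,-.380,0,a]))"
```

```text
t 16.5 tool [ 0.4462 -0.3824  0.2282] [179.5  -0.7  -6.4] F [ 2.5 -2.3  5.9] g 0.0597
brush_roll [ 0.4432 -0.3783  0.028 ] -6.1 rms 0.44  [233.  85.] [273. 243.]
long_crate [ 0.4428 -0.3782  0.    ] -6.4 rms 1.42  [196.  66.] [311. 260.]
```

View pics/w7.png

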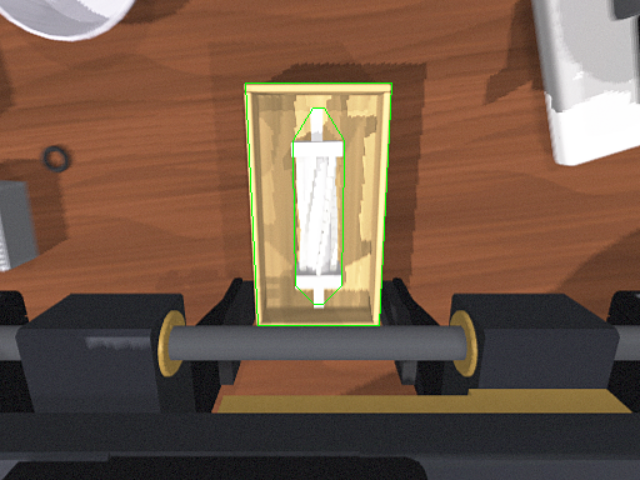

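The roll lies centred in the long crate (318,205), 0.5 mm and 0.3° off. Next is the panel filter.

apply_moves --targets '[[[25,319,10],[0,0,-0.025]],[[25,319,10],[0,0,-0.025]],[[25,319,10],[0,0,-0.025]],[[25,319,10],[0,0,-0.025]],[[25,319,10],[0,0,-0.025]],[[25,319,10],[0,0,-0.025]],[[25,319,10],[0,0,-0.025]],[[25,319,10],[0,0,-0.025]]]' --hand 82

```text
time_s: 17.4
tool_pos: [0.4673, -0.0567, 0.2248]
tool_rot: [-180.0, 0.1, -7.4]
force: [-0.2, 0.7, -0.2]
grip_width: 0.0815
```

```bash
python3 -c "
from look import *
a=np.radians(-7.8)
look('w8',dict(panel_filter=[.4675,-.0600,0,a],short_filter=[.4435,.067,0,0],short_crate=[.6386,-.0075,0,-.014]))"
```

```text
t 17.45 tool [ 0.4671 -0.0595  0.2246] [ 1.8e+02  1.0e-01 -7.7e+00] F [-0.  -0.5  0.4] g 0.0821
panel_filter [ 0.467  -0.0586  0.    ] -9.1 rms 0.74  [236. 133.] [279. 203.]
short_filter [0.4444 0.0691 0.    ] 0.0 rms 0.3  [129. 174.] [183. 227.]
short_crate [0.5757 0.0044 0.    ] -7.0 rms 27.79 CUT [119.   0.] [254. 104.]
```

View pics/w8.png

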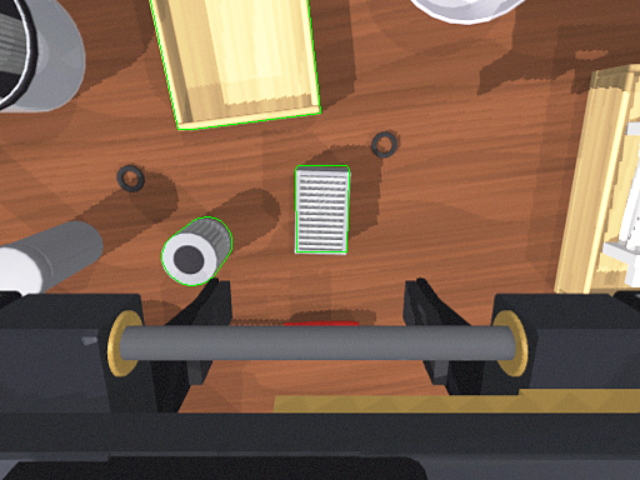

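apply_moves --targets '[[[0,0,-50],[0,0,-0.012]],[[0,0,-100],[0,0,-0.012]],[[0,0,-150],[0,0,-0.012]],[[0,0,-185],[0,0,-0.012]],[[0,0,-206],[0,0,-0.012]],[[0,0,-215],[0,0,-0.012]],[[0,0,-215],[0,0,-0.012]]]'

```text
time_s: 18.3
tool_pos: [0.4666, -0.0618, 0.0091]
tool_rot: [-180.0, 0.2, -8.7]
force: [-0.6, 0.3, 1.3]
grip_width: 0.0821
```

apply_moves --targets '[[[0,0,0],[0,0,0]],[[0,0,0],[0,0,0]],[[0,0,0],[0,0,0]],[[0,0,0],[0,0,0]],[[0,0,0],[0,0,0]],[[0,0,0],[0,0,0]],[[0,0,0],[0,0,0]]]' --hand 42 --squeeze 20

```text
time_s: 19.0
tool_pos: [0.468, -0.061, 0.0107]
tool_rot: [180.0, -0.0, -8.5]
force: [-1.0, 0.8, 4.1]
grip_width: 0.0499
```

apply_moves --targets '[[[0,0,20],[0,0,0]],[[0,0,60],[0,0,0]],[[10,4,105],[0,0,0.01]],[[171,54,120],[0,0,0.134]],[[171,54,120],[0,0,0.134]],[[171,54,120],[0,0,0.134]],[[171,54,120],[0,0,0.134]],[[171,54,120],[0,0,0.134]]]'

```text
time_s: 19.8
tool_pos: [0.6405, -0.0049, 0.1293]
tool_rot: [-179.9, -0.0, -0.7]
force: [-0.2, -0.3, -0.4]
grip_width: 0.0499
```

```bash
python3 -c "
from look import *
look('w9',dict(panel_filter=[.639,-.007,.12,-.014],short_crate=[.6386,-.0075,0,-.014]))
s=snap('scene')
c=proj(s,place('short_crate',[.6386,-.0075,0,-.014]));im=s['image'][...,::-1].copy();cv2.polylines(im,[cv2.convexHull(c.astype(np.int32))],True,(0,255,0),1)
"
```

```text
t 19.85 tool [ 0.6385 -0.006   0.129 ] [-1.799e+02  1.000e-01 -8.000e-01] F [-2.  -0.9 -0.1] g 0.05
panel_filter [ 0.6402 -0.0035  0.12  ] -0.6 rms 35.35  [200. 171.] [307. 259.]
short_crate [ 0.638  -0.0042  0.    ] -0.7 rms 19.23  [177. 103.] [333. 240.]
```

View pics/w9.png

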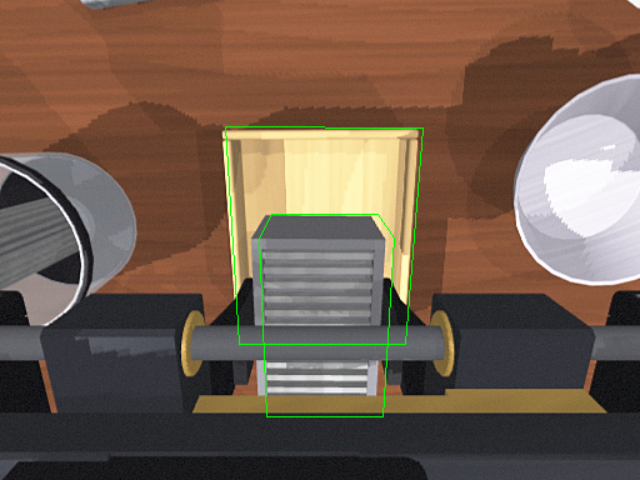

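The panel hangs above the short crate, aligned (crate y −0.004, panel y −0.0035). I lower it.

apply_moves --targets '[[[0,0,-40],[0,0,0]],[[0,0,-75],[0,0,0]],[[0,0,-95],[0,0,0]],[[0,0,-104],[0,0,0]],[[0,0,-108],[0,0,0]],[[0,0,-111],[0,0,0]],[[0,0,-111],[0,0,0]]]'

```text
time_s: 20.7
tool_pos: [0.6393, -0.0071, 0.0203]
tool_rot: [180.0, -0.1, -0.9]
force: [-0.2, -0.4, -0.3]
grip_width: 0.0497
```

apply_moves --targets '[[[0,0,-2],[0,0,0]],[[0,0,-3],[0,0,0]],[[0,0,-3],[0,0,0]]]'

```text
time_s: 21.0
tool_pos: [0.6391, -0.007, 0.0168]
tool_rot: [180.0, -0.1, -0.9]
force: [-0.0, 0.2, 1.0]
grip_width: 0.05
```

apply_moves --targets '[[[0,0,0],[0,0,0]],[[0,0,0],[0,0,0]],[[0,0,0],[0,0,0]],[[0,0,10],[0,0,0]],[[0,0,50],[0,0,0]],[[0,0,100],[0,0,0]],[[0,0,150],[0,0,0]],[[0,0,200],[0,0,0]]]' --hand 66

```text
time_s: 21.8
tool_pos: [0.6384, -0.0067, 0.2191]
tool_rot: [180.0, -0.0, -0.9]
force: [0.4, -0.5, 0.1]
grip_width: 0.0659
```

```bash
python3 -c "
from look import *
look('w10',dict(panel_filter=[.639,-.007,.006,-.014],short_crate=[.6386,-.0075,0,-.014]))"
```

```text
t 21.85 tool [ 0.6428 -0.0062  0.2292] [180.   -0.9  -0.9] F [2.9 0.7 5.8] g 0.0659
panel_filter [ 0.6382 -0.005   0.006 ] -1.0 rms 0.42  [231. 135.] [276. 207.]
short_crate [ 0.6389 -0.0043  0.    ] -0.6 rms 1.19  [195. 100.] [310. 235.]
```

The panel lies flat and centred in the short crate, 1 mm and 0.4° off. Now the short filter.

apply_moves --targets '[[[-195,73,0],[0,0,0]],[[-195,73,0],[0,0,0]],[[-195,73,0],[0,0,0]],[[-195,73,0],[0,0,0]],[[-195,73,0],[0,0,0]],[[-195,73,0],[0,0,0]]]' --hand 82

```text
time_s: 22.55
tool_pos: [0.4422, 0.0661, 0.2159]
tool_rot: [179.9, -0.0, -0.8]
force: [1.0, -0.7, 0.1]
grip_width: 0.0819
```

```bash
python3 -c "
from look import *
look('w11',dict(short_filter=[.4435,.067,0,0],canister=[.462,.2024,0,0]))"
```

```text
t 22.6 tool [0.4436 0.0656 0.2161] [179.9  -0.   -0.9] F [-0.  -0.4  0.3] g 0.0815
short_filter [0.4443 0.0691 0.    ] 0.0 rms 0.42  [228. 144.] [275. 197.]
canister [0.4601 0.2049 0.    ] 0.0 rms 1.37  [ 86. 134.] [163. 193.]
```

apply_moves --targets '[[[0,1,-50],[0,0,0]],[[0,1,-100],[0,0,0]],[[0,1,-140],[0,0,0]],[[0,1,-170],[0,0,0]],[[0,1,-183],[0,0,0]],[[0,1,-187],[0,0,0]],[[0,1,-187],[0,0,0]]]'

```text
time_s: 23.4
tool_pos: [0.4445, 0.0672, 0.0295]
tool_rot: [-179.9, -0.0, -0.9]
force: [0.2, -0.3, -0.2]
grip_width: 0.0818
```

apply_moves --targets '[[[0,0,0],[0,0,0]],[[0,0,0],[0,0,0]],[[0,0,0],[0,0,0]],[[0,0,0],[0,0,0]],[[0,0,0],[0,0,0]],[[0,0,0],[0,0,0]],[[0,0,0],[0,0,0]]]' --hand 44

```text
time_s: 24.1
tool_pos: [0.4439, 0.067, 0.0296]
tool_rot: [180.0, -0.0, -0.9]
force: [-0.4, -0.9, 5.3]
grip_width: 0.0516
```

apply_moves --targets '[[[0,0,25],[0,0,0]],[[0,0,70],[0,0,0]],[[10,-10,115],[0,0,0]],[[235,-271,130],[0,0,0]],[[235,-271,130],[0,0,0]],[[235,-271,130],[0,0,0]],[[235,-271,130],[0,0,0]],[[235,-271,130],[0,0,0]]]'

```text
time_s: 24.9
tool_pos: [0.6175, -0.1339, 0.1544]
tool_rot: [-180.0, 0.1, -0.9]
force: [-0.2, 0.1, 0.6]
grip_width: 0.0514
```

apply_moves --targets '[[[64,-74,0],[0,0,0]],[[64,-74,0],[0,0,0]],[[64,-74,0],[0,0,0]],[[64,-74,0],[0,0,0]]]'

```text
time_s: 25.3
tool_pos: [0.6802, -0.2069, 0.1527]
tool_rot: [-179.9, 0.2, -1.0]
force: [-0.4, 0.7, -1.3]
grip_width: 0.0515
```

```bash
python3 -c "
from look import *
look('w12',dict(short_filter=[.679,-.205,.127,0],bowl=[.6787,-.2061,0,0]))"
```

```text
t 25.35 tool [ 0.6802 -0.2051  0.1537] [-1.799e+02  1.000e-01 -8.000e-01] F [ 0.6  0.1 -0.9] g 0.0521
short_filter [ 0.693 -0.206  0.127] 0.0 rms 13.5  [204. 185.] [305. 260.]
bowl [ 0.6793 -0.2032  0.    ] 0.0 rms 8.22  [178. 114.] [325. 226.]
```

View pics/w12.png

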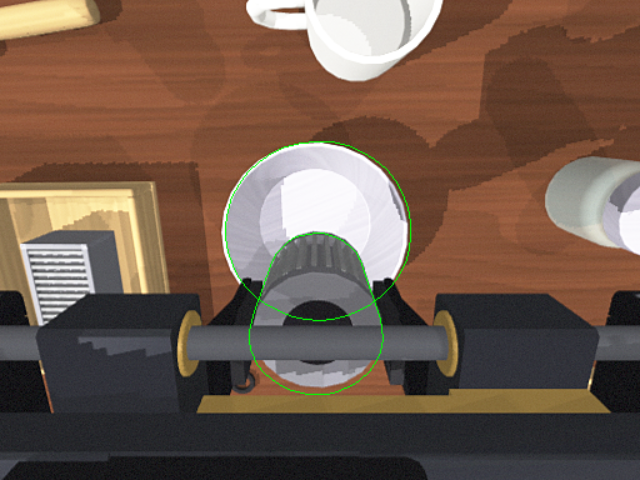

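The short filter is centred above the bowl (316,230) and the mug is well clear. I lower it.

apply_moves --targets '[[[-1,0,-40],[0,0,0]],[[-1,0,-75],[0,0,0]],[[-1,0,-98],[0,0,0]],[[-1,0,-109],[0,0,0]],[[-1,0,-114],[0,0,0]],[[-1,0,-117],[0,0,0]],[[-1,0,-117],[0,0,0]]]'

```text
time_s: 26.15
tool_pos: [0.6805, -0.206, 0.0394]
tool_rot: [180.0, -0.1, -0.9]
force: [-0.7, 0.2, -1.2]
grip_width: 0.0518
```

apply_moves --targets '[[[-1,0,-3],[0,0,0]],[[-1,0,-4],[0,0,0]],[[-1,0,-4],[0,0,0]]]'

```text
time_s: 26.45
tool_pos: [0.679, -0.2063, 0.0348]
tool_rot: [180.0, -0.0, -0.9]
force: [0.2, -0.4, 1.6]
grip_width: 0.0511
```

apply_moves --targets '[[[0,0,0],[0,0,0]],[[0,0,0],[0,0,0]],[[0,0,0],[0,0,0]],[[0,0,10],[0,0,0]],[[0,0,50],[0,0,0]],[[0,0,100],[0,0,0]],[[0,0,150],[0,0,0]],[[0,0,200],[0,0,0]]]' --hand 68

```text
time_s: 27.25
tool_pos: [0.6785, -0.2059, 0.2371]
tool_rot: [180.0, -0.1, -0.9]
force: [1.0, -0.0, -0.0]
grip_width: 0.0679
```

apply_moves --targets '[[[-60,-40,40],[0,0,0]],[[-60,-40,40],[0,0,0]],[[-60,-40,40],[0,0,0]]]'

```text
time_s: 27.55
tool_pos: [0.6171, -0.2511, 0.279]
tool_rot: [179.6, -0.3, -1.2]
force: [-0.4, -0.2, 0.7]
grip_width: 0.0682
```

Run:
```python
from look import *
V=dict(short_filter=[.679,-.205,.005,0],bowl=[.6787,-.2061,0,0],panel_filter=[.639,-.007,.006,-.014],short_crate=[.6386,-.0075,0,-.014],brush_roll=[.4425,-.380,.028,np.radians(-6.4)],long_crate=[.443,-.380,0,np.radians(-6.4)])
look('w13',V)
s=snap('scene')
F=dict(V,tall_filter=[.65,.1945,.005,0],dust_bin=[.65,.1935,0,0],canister=[.4619,.2024,0,0])
im=s["image"][...,::-1].copy()
for n,v in F.items():
    q=proj(s,place(n,v));c=(q.min(0)+q.max(0))/2;cv2.polylines(im,[cv2.convexHull(q.astype(np.int32))],True,(0,255,0),1)
    m=mask(s,n,c,15)
    if m is not None: v2,r=fit(n,[(s,m)],v,False);print("scene",n,v2[:2].round(4),np.degrees(v2[3]).round(1),r.round(2))
cv2.imwrite('pics/s13.png',cv2.resize(im[100:310,90:390],(800,560),interpolation=cv2.INTER_CUBIC))
```

```text
t 27.6 tool [ 0.6181 -0.2486  0.277 ] [179.8  -0.2  -1.1] F [ 0.9  0.5 -0.2] g 0.0677
short_filter [ 0.6796 -0.2045  0.005 ] 0.0 rms 0.28  [194.  96.] [237. 138.]
bowl [ 0.6794 -0.203   0.    ] 0.0 rms 0.51  [162.  58.] [270. 170.]
panel_filter [ 0.6379 -0.0046  0.006 ] -1.6 rms 0.73  [ 44. 120.] [104. 181.]
short_crate [ 0.6389 -0.0051  0.    ] -0.5 rms 0.66  [ 9. 88.] [135. 208.]
brush_roll [ 0.4523 -0.4103  0.028 ] 20.6 rms 34.17  [330. 212.] [363. 251.]
long_crate [ 0.4452 -0.3847  0.    ] -1.6 rms 39.05  [298. 193.] [395. 259.]
scene short_filter [ 0.6789 -0.2065] 0.0 0.33
scene bowl [ 0.6787 -0.205 ] 0.0 0.65
scene panel_filter [ 0.6381 -0.0063] -3.2 1.3
scene short_crate [ 0.6388 -0.0081] -0.7 0.98
scene brush_roll [ 0.4423 -0.3803] -6.0 0.39
scene long_crate [ 0.4432 -0.3809] -6.6 1.33
scene tall_filter [0.6414 0.2009] 0.0 1.53
scene dust_bin [0.6511 0.1941] 0.0 0.67
scene canister [0.4579 0.2047] 0.0 0.8
```

View pics/s13.png

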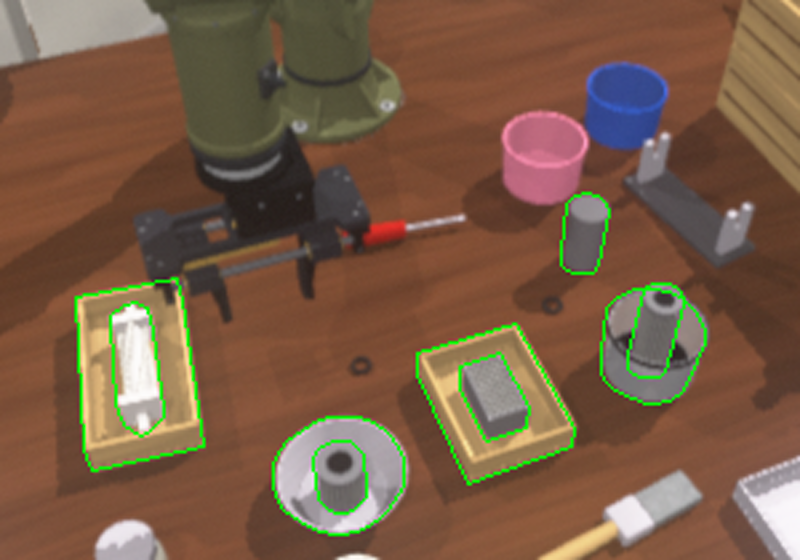

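```bash
python3 -c "
from cell import env
o=env.get_obs();print(o['time_s'],o['joint_velocities'].round(1),o['force'].round(1));print(env.sign_off())"
```

```text
28.4 [ 0.1 -0.2  0.1  0.  -0.  -0.  -0. ] [-0.1  0.2 -0.1]
the job is handed in; nothing more can be done
None
```

I placed the brush roll and all three pleated filters, left the canister alone, and handed the job in at 28.4 s. The hand-in gives no verdict. The arm was at rest and touching nothing.

| Thing | Where it is | My last measured offset from the centre |
|---|---|---|
| Brush roll | level in the long crate | about 1 mm and 0.6° |
| Tall filter | upright in the clear bin | about 2 mm (see below) |
| Short filter | upright in the steel bowl | about 2 mm |
| Panel filter | flat in the short crate | about 2 mm and 1–2.5° |

I lifted the roll 62 mm straight up before moving it sideways, and the picture showed it level with both ends clear of the brackets.

Some checks disagreed:
- **Tall filter:** the last scene-camera fit put it about 12 mm off centre. I put this down to the bin wall hiding its lower part. The wrist view just after placing it, taken when I was over the bin, showed about 2 mm, and the final outline still matches its visible top.
- **Wrist camera:** it read y about 3 mm higher than the fixed cameras throughout, so I used relative offsets.
- **Canister:** the last scene fit differs by about 4.5 mm from the start, which is within the fit's scatter. I never went near enough to touch it.
- **Roll in the final wrist view:** that fit was no use because the gripper hid the roll. The scene view and the earlier wrist view agreed.

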